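Release and draw the UV lamp of a liquid chromatography detector

ROBOT

A 7-joint arm with a two-finger parallel gripper is mounted at the origin on the work surface. World frame = base frame: x ahead of the robot, y to its left, z up, the work surface at z = 0. Lengths are in m, angles in rad, forces in N, time in s.
With the tool pointing down it reaches from about 0.425 to 0.875 m from the base axis. Payload 8.4 kg.
Tool frame: the origin (TCP) lies midway between the tips of the shut fingers; the grasp point (between the pads) lies grip_depth behind it (grip_depth is the distance from the TCP to the grasp point, in m); z points along the fingers, y is the line along which they close (so a half turn about z gives the same grasp; the last joint's range is limited). The gripper opens to 85 mm and grips with 20 to 120 N. Pads are 22 mm wide; open, the fingers measure 114 mm over their backs; the gripper's body (76 mm by 85 mm) begins 54 mm behind the grasp point. The pads swing forward as they close: fully open they stand 13 mm farther back than shut.
Start: joints at [-1.423, 0.333, 0.04, 1.465, -0.013, 1.343, -0.059], TCP at [0.159, 0.63, 0.231] pointing down, gripper open.
Joint ranges: [-2.58, 2.58], [-0.38, 2.09], [-1.3, 1.39], [0.25, 2.4], [-1.5, 4.64], [0.08, 2.09], [-2.65, 2.65]. Speed limits (rad/s): [2.22, 2.22, 2.79, 2.79, 3.14, 3.14, 3.14].

INTERFACE

Orientations are given as a unit quaternion [x, y, z, w].
In Python, from station import state, read_camera, finish_job, grip_depth gives the robot as it stands.
- The arm moves only by the tool carry_out, never from a script. Its argument "motion" is a list of rows, each a list of 6 numbers: the shift along the tool's x, y, z in m, then the turn, a rotation vector about the tool's x, y, z in degrees. In form: [[tx, ty, tz, wx, wy, wz], ...]. A call has 1 to 12 rows; each row is the pose to reach, as a shift and turn from the pose commanded when the call began, along the tool's axes at that moment; what a row does not reach only later rows make up. A row lasts 1/8 s, in which the tool goes at most 62.5 mm and 10.7 degrees, less where a joint would pass 70% of its speed; a pose out of reach is approached as far as the arm can. A call with a gripper value outside its range is refused whole. "gripper" is the opening, from 0 (shut) to 1 (fully open), set as the call begins (left out, the last holds). The fingers move at their own pace and stop on an object; the grip force is fixed at half the most. Time passes only in rows, so rows that repeat a pose let the fingers close. It gives the time, the measured TCP pose, the force, the opening and the grip force at its end, in the units of the state.
- state(): the state, without advancing time (a new reading comes with each control period).
- read_camera(name): name is "scene" or "top" or "wrist"; returns a dict with "pixels" (420x560x3 uint8, blue, green, red), "camera_matrix" (3x3 intrinsics, pixels), "dist_coeffs" ([k1, k2, p1, p2, k3] as OpenCV has them; the pictures are not rectified), "R" (3x3) and "t" (3): a world point X has camera coordinates R X + t. Camera axes: x right, y down, z forward; pixel columns grow to the right and rows downward; lengths in m; the calibration is good to about 2 mm. A picture is of the moment at which its call begins. There is no depth.
- finish_job(): hands the job in; it is judged then, once.
The state is a dict: "time": time; "joints": joint angles; "joint_velocities": joint speeds; "tau": joint torques, N m; "position": TCP position; "eef_rot": TCP orientation; "ft_force": force on the tool from outside, world axes, zero at the start; "torque": the same for the moment, N m; "grip_width": finger opening in m; "gripper_force": force on a finger pad.
Only numpy, scipy, OpenCV 4.12 (cv2) and the standard library are available. Lean on these libraries where they do the work, as an engineer would, in place of code of your own. Each camera call takes 0.05 s, during which the arm holds its last target. There are 200 camera calls.

TASK

The detector's UV lamp is due for replacement. With the T-handle key from the tool stand, turn the latch at the foot of the well in the sloping deck counter-clockwise until the lamp is released, and put the key back upright in its hole in the stand. Draw the lamp cartridge straight out of its sleeve without forcing it and stand it gently upright on the floor of the white tray; leave the screwdriver, the bottle and the jar where they stand.

Things in the scene. Friction and masses are not known exactly. Their poses are not given: they have to be found in the camera images.
- detector: White bench instrument, 270 mm wide, 420 deep, 176 high at the back, fixed. Origin on the bench below the middle of its sloping front deck; x to its back, y to its left seen from the front, z up. The deck rises at 30 degrees from x = -110 mm (49 mm high) to +110 mm, then a flat top. Lamp and latch are fitted square to the deck: both are worked along a line leaning 30 degrees to the front.
- deck: The sloping deck, origin at the middle of its surface (112 mm above the bench); z square to it, outward; x up the slope, y to the left. The latch in it turns counter-clockwise with about 0.2 N m from its locked angle to a firm stop, its slot then 130 degrees from x, and stays where it is left. Past 122 degrees the lamp is free. The blade has 8 degrees of play in the slot: turn on until the stop is felt.
- well (a point): Middle of the mouth of the round latch well in the deck's surface, 35 mm left of the deck's middle; axes of the deck. Its mouth is a cone, 43 mm wide at the deck and 27 mm at 16 mm depth, then a straight bore. At its foot, 40 mm below the deck, lies the flat round head of the latch.
- slot_floor (a point): On the well's axis, 50 mm below the deck: floor of the straight slot, 9 mm wide and 10 mm deep, right across the latch head; axes of the deck (they do not turn with the latch). Locked, the slot lies anywhere from 53 to 87 degrees counter-clockwise from the deck's x, seen from outside; this cannot be read, only felt: press the key lightly (5 to 10 N) and turn it until its blade drops in 10 mm.
- lamp_hole (a point): Middle of the mouth of the lamp sleeve, in the deck's surface, 35 mm right of the deck's middle (70 mm from the well); axes of the deck. Round bore 38 mm, 62 mm deep, along the deck's z.
- lamp: Lamp cartridge, 124 mm long, about 0.26 kg. Origin: on its axis at the underside of its flange, which lies on the deck; z along its axis to its grip. Flange 60 mm across, 8 mm thick; above it a black grip bar 52 mm along y, 18 mm along x, from 8 to 44 mm above the origin. Below the flange a round barrel 36 mm thick and 80 mm long, with a flat foot and a groove that the latch holds (4 mm of end play while locked; never lift hard against it).
- lamp_foot (a point): Middle of the lamp barrel's flat foot, 80 mm below the lamp's origin on its axis.
- key: T-handle key, 144 mm long, about 0.2 kg, standing in the stand. Origin: middle of the blade's lower edge; z up its shank to the handle. Black handle bar 100 mm along x, 18 mm along y, 26 mm high, its middle 131 mm above the origin. Blade 22 mm along x (parallel to the handle bar), 6 mm along y, 11 mm long; above it a round guide collar 24.6 mm thick up to 61 mm, then a 14 mm shank.
- key_tip (a point): Middle of the lower edge of the key's blade: the key's origin.
- stand: Grey tool stand on the bench, fixed, 80 mm along x, 170 mm along y, 75 mm high; origin under its middle, z up. The key's hole is 40 mm to its +y, the screwdriver 40 mm to its -y.
- stand_hole (a point): Middle of the mouth of the key's hole, in the top face of the stand 75 mm above the bench. Round, 29 mm wide, coned to 37 mm over its top 8 mm, 62 mm deep (its floor 13 mm above the bench).
- tray: White open tray, fixed, 150 mm along x, 170 mm along y, 30 mm high, walls 4 mm; origin under its middle, floor about 4 mm above the bench.
- screwdriver: Screwdriver standing in the stand beside the key: round black handle 30 mm thick and 78 mm long above the stand's top. Origin at the handle's lower end. Leave it.
- solvent: Amber solvent bottle, 86 mm wide, 200 mm high; origin under its middle. Leave it.
- jar: White jar, 68 mm wide, 100 mm high; origin under its middle. Leave it.
Not all that is in view belongs to the job. Leave any green or yellow look-alike of the lamp alone.

How it is judged:
By the outcome, as a careful person would: the job done as asked, in the order asked, and still so for the second after the job is handed in, with the robot touching nothing.
It also fails if it takes over 72 s, if anything falls off the work surface, if the arm or the gripper's body presses on something with over 40 N, if the wrist force passes 120 N, or if a joint passes its speed limit or range.

## Working session

There is one attempt and no reset: what is moved stays moved. The work goes in short steps, Python scripts to look and compute and a tool call to move; the robot and the scene stay as the last step left them, time stands still between calls to the robot, and variables do not carry over. Pictures are saved under pics/ and viewed, at most 10 in all, crops included, and the job is handed in when it is done.

Besides the shell and the picture viewer there is one more tool, called after "Call:" by a JSON object that holds its "fn" and its "kwargs". carry_out: Moves the arm, as the interface text tells. Its arguments: {"type":"object","properties":{"motion":{"type":"array"},"gripper":{"type":"number"}},"required":["motion"]}

```bash
ls; mkdir -p pics; python3 - <<'E'
from station import *
import cv2
s=state(); print(s, grip_depth)
for n in ("scene","top"):
    c=read_camera(n); cv2.imwrite(f"pics/{n}0.png",c["pixels"]); print(n,c["camera_matrix"],c["dist_coeffs"],c["R"],c["t"])
E
```

```text
pics
{'time': 0.0, 'joints': array([-1.42316508,  0.33390879,  0.03984902,  1.46626172, -0.01339831,
        1.3432878 , -0.05851671]), 'joint_velocities': array([ 1.71600464e-03,  3.09567656e-04, -2.78621633e-05, -4.94528881e-04,
        2.06348592e-04,  4.07144647e-04,  5.52881178e-04]), 'tau': array([-3.56106432e-05, -6.58565640e+01,  1.36524215e+00, -4.05559623e+01,
        1.67891756e-02,  1.30426447e-02, -3.63773165e-05]), 'position': array([0.15871969, 0.62986183, 0.23042695]), 'eef_rot': array([ 1.23107496e-01,  9.92393019e-01, -7.98572809e-04, -4.74987619e-05]), 'ft_force': array([ 0.40590005,  0.67950723, -0.90242806]), 'torque': array([0.01173617, 0.04019167, 0.04430017]), 'gripper_force': 0.0, 'grip_width': 0.08545727451195691} 0.0187
scene [[424.31912594   0.         288.82403282]
 [  0.         424.31912594 215.23361163]
 [  0.           0.           1.        ]] [0.03835076 0.         0.         0.         0.        ] [[ 0.42109198  0.90699687 -0.00618295]
 [ 0.65547923 -0.30901727 -0.68909746]
 [-0.62691988  0.28612062 -0.7246423 ]] [-0.27102655 -0.32366744  1.37933536]
top [[424.20985783   0.         279.35931937]
 [  0.         424.20985783 211.40810512]
 [  0.           0.           1.        ]] [0.03764225 0.         0.         0.         0.        ] [[ 0.016745   -0.99985908  0.00119124]
 [-0.98441597 -0.01669494 -0.17506134]
 [ 0.17505655  0.00175873 -0.98455681]] [0.02156182 0.62947448 1.14634226]
```

View pics/scene0.png

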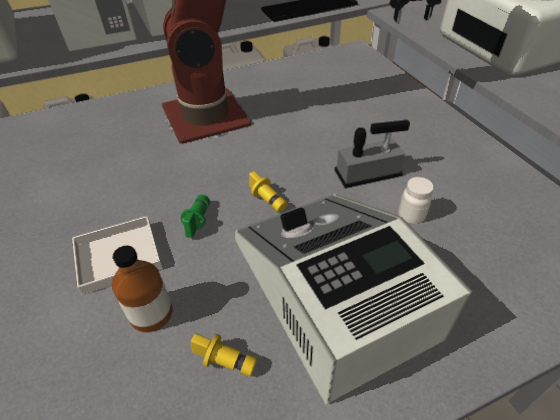

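View pics/top0.png

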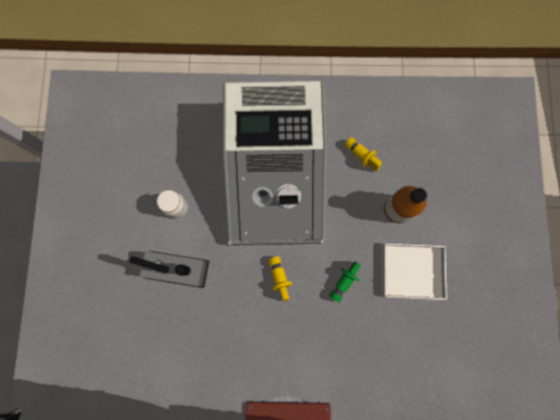

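The scene picture shows the stand with key (390,140) and screwdriver (360,140), the detector with lamp (293,220) and well (325,220), the tray (118,255), and the look-alikes. The top picture shows the deck at (277,195), the stand at (177,270) and the tray at (415,271). Next I'll enlarge these for measuring.

```bash
python3 - <<'E'
import cv2,numpy as np
a=cv2.imread("pics/top0.png")
def crop(im,u,v,w,h,k):
    c=cv2.resize(im[v:v+h,u:u+w],None,fx=k,fy=k,interpolation=cv2.INTER_CUBIC)
    for i in range(0,w,10): cv2.line(c,(i*k,0),(i*k,6 if i%50 else 14),(0,255,255),1); 
    for i in range(0,w,20): cv2.putText(c,str(u+i),(i*k,22),0,.35,(0,255,255),1)
    for i in range(0,h,10): cv2.line(c,(0,i*k),(6,i*k),(0,255,255),1)
    for i in range(0,h,20): cv2.putText(c,str(v+i),(8,i*k+4),0,.35,(0,255,255),1)
    return c
m=np.zeros((600,800,3),np.uint8)
def put(c,x,y): m[y:y+c.shape[0],x:x+c.shape[1]]=c
put(crop(a,220,135,110,120,4)[:,:440],0,0)
put(crop(a,125,245,90,50,4),440,0)
put(crop(a,380,235,75,72,4),440,210)
cv2.imwrite("pics/m1.png",m)
E
```

```text
(no output)
```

View pics/m1.png

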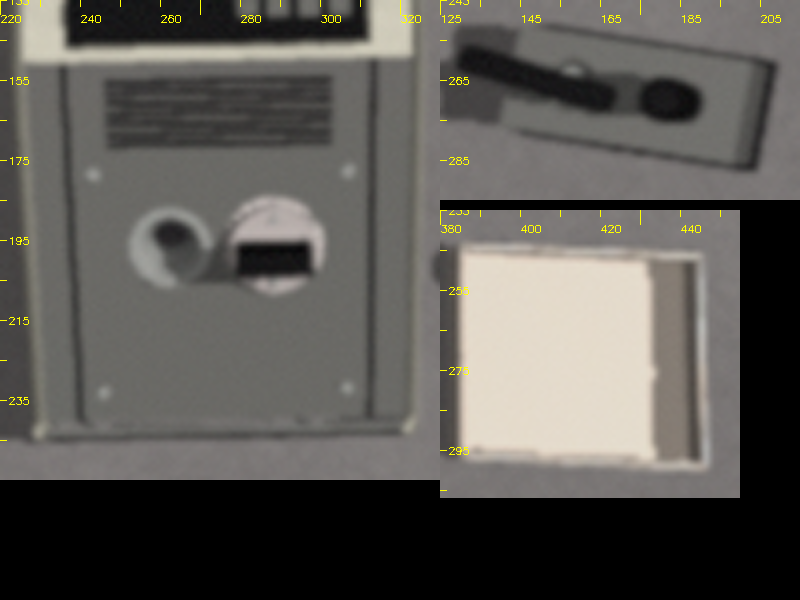

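The crop (top view pixels) shows:
- **Well mouth:** (262.5,197).
- **Lamp flange:** (289.3,196).
- **Deck front corners:** (229.8,243) and (322.5,241.5).
- **Key handle ends:** (129.3,259) and (169,268).
- **Screwdriver top:** (182.5,270).
- **Tray rim corners:** (385,244), (385,298), (446,246.5) and (447,299.5).

```bash
cat > h.py <<'E'
import numpy as np, cv2, pickle
from scipy.optimize import least_squares
from scipy.spatial.transform import Rotation as Ro
from station import *
def proj(c,X):
    return cv2.projectPoints(np.atleast_2d(np.float64(X)),cv2.Rodrigues(c["R"])[0],c["t"],c["camera_matrix"],np.float64(c["dist_coeffs"]))[0][:,0]
def place(p,L):
    L=np.atleast_2d(L); return Ro.from_euler("z",p[2]).apply(L)+[p[0],p[1],0]
def fit(obs,p0):   # obs: list of (cam, local points, pixels)
    f=lambda p: np.concatenate([(proj(c,place(p,L))-np.array(uv)).ravel() for c,L,uv in obs])
    r=least_squares(f,p0,loss="soft_l1"); return r.x,f(r.x).reshape(-1,2)
def deck(x,y,z):   # deck coords (mm) -> detector coords (m)
    a=np.radians(30); return np.array([x*np.cos(a)-z*np.sin(a),y,112+x*np.sin(a)+z*np.cos(a)])/1e3
E
python3 - <<'E'
from h import *
np.set_printoptions(precision=4,suppress=True)
c=read_camera("top")
D=[deck(0,35,0),deck(0,-35,8),[-.11,.135,.049],[-.11,-.135,.049],[.11,.135,.176],[.11,-.135,.176]]
p,r=fit([(c,D,[(262.5,197),(289.3,196),(229.8,243),(322.5,241.5),(226,150),(323,148.7)])],[.6,0,0]);print("det",p,r.ravel())
T=[[.075,.085,.03],[-.075,.085,.03],[.075,-.085,.03],[-.075,-.085,.03]]
p,r=fit([(c,T,[(385,244),(385,298),(446,246.5),(447,299.5)])],[.5,-.3,0]);print("tray",p,r.ravel())
K=[[-.05,0,.157],[.05,0,.157]]
p,r=fit([(c,K,[(129.3,259),(169,268)])],[.4,.4,1.8]);print("key",p,r.ravel())
p,r=fit([(c,[[0,0,.153]],[(182.5,270)])],[.4,.4,0]);print("scr",p,r.ravel())
E
```

```text
det [0.6598 0.0425 0.0344] [ 0.3769 -0.2341 -0.549   1.2379 -1.236  -2.6857  2.007  -2.867  -2.8788
  0.9803  3.6326  0.5725]
tray [ 0.4679 -0.3537 -0.0222] [ 0.0189 -0.1394  0.4023 -0.3643 -0.6661 -0.1922  0.1537  0.8772]
key [0.4731 0.2777 1.8237] [71.4087 -0.2108 -7.3159  0.1906]
scr [0.457  0.2745 0.    ] [-0. -0.]
```

```bash
cat >> h.py <<'E'
def tool(z,y):  # rotation with tool z dir and approx y dir
    z=np.array(z,float);z/=np.linalg.norm(z);y=np.array(y,float);y-=z*(y@z);y/=np.linalg.norm(y)
    return Ro.from_matrix(np.c_[np.cross(y,z),y,z])
def rows(P,Rt,s=None):  # shift/turn from present pose to the target
    s=s or state(); R0=Ro.from_quat(s["eef_rot"])
    sh=R0.inv().apply(np.array(P)-s["position"]); rv=np.degrees((R0.inv()*Rt).as_rotvec())
    n=max(np.linalg.norm(sh)/.0625,np.linalg.norm(rv)/10.7)
    print("shift",sh.round(4),"turn",rv.round(2),"rows>=%.1f"%n)
E
python3 - <<'E'
from h import *
np.set_printoptions(precision=4,suppress=True)
c=read_camera("top"); q=read_camera("scene"); pickle.dump((c,q),open("cams.pkl","wb"))
D=[deck(0,35,0),deck(0,-35,8)]
p,r=fit([(c,D,[(262.5,197),(289.3,196)])],[.6,0,0]);print("det",p,r.ravel())
print(proj(q,place(p,D)))
K=[[-.05,0,.157],[.05,0,.157]]
k,r=fit([(c,K,[(169,268),(129.3,259)])],[.47,.36,1.35]);print("key",k,r.ravel())
print(proj(q,place(k,K)))
yd=[np.sin(k[2]),-np.cos(k[2]),0]
rows([k[0],k[1],.27],tool([0,0,-1],yd))
E
```

```text
det [0.6612 0.0424 0.0918] [ 0.4579 -0.0048 -0.4548  0.0092]
[[324.0719 218.2994]
 [294.9962 227.288 ]]
key [0.4719 0.3583 1.3652] [-0.6316 -0.1474  0.6294  0.1571]
[[369.9971 125.3458]
 [407.45   119.7933]]
shift [-0.3701 -0.187  -0.0389] turn [-0.03  0.03 87.64] rows>=8.2
```

Call:
{"fn": "carry_out", "kwargs": {"motion": [[-0.041,-0.021,-0.004,0,0,9.7],[-0.082,-0.042,-0.009,0,0,19.5],[-0.123,-0.062,-0.013,0,0,29.2],[-0.164,-0.083,-0.017,0,0,38.9],[-0.206,-0.104,-0.022,0,0,48.7],[-0.247,-0.125,-0.026,0,0,58.4],[-0.288,-0.145,-0.03,0,0,68.2],[-0.329,-0.166,-0.035,0,0,77.9],[-0.37,-0.187,-0.039,0,0,87.6],[-0.37,-0.187,-0.039,0,0,87.6],[-0.37,-0.187,-0.039,0,0,87.6]], "gripper": 1}}

```text
time: 1.62
position: [0.4714, 0.3589, 0.2701]
eef_rot: [0.775, 0.632, -0.0, -0.0]
ft_force: [-1.6, 0.4, 0.8]
grip_width: 0.0854
gripper_force: 0.0
```

```bash
python3 - <<'E'
from h import *
np.set_printoptions(precision=4,suppress=True)
s=state(); print(s["position"],s["joints"],s["time"])
w=read_camera("wrist"); pickle.dump(w,open("w1.pkl","wb")); cv2.imwrite("pics/w1.png",w["pixels"])
print(-w["R"].T@w["t"], w["R"])
k=[.4719,.3583,1.3652]
print(proj(w,place(k,[[-.05,0,.157],[.05,0,.157],[0,0,.157]])))
E
```

```text
[0.4714 0.3589 0.2701] [-1.0986  0.2045  0.4405  1.5716 -0.0887  1.3857 -0.8535] 1.625
[0.4854 0.4265 0.4125] [[ 0.9794 -0.2019  0.0011]
 [-0.1947 -0.9431  0.2694]
 [-0.0533 -0.2641 -0.963 ]]
[[272.842  267.9299]
 [273.169  144.6894]
 [272.998  209.4112]]
```

View pics/w1.png

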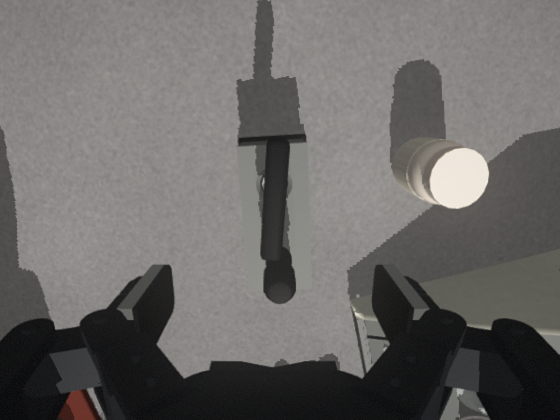

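The wrist picture shows the key handle bar's top from (279,140) to (270,258), with the screwdriver's top at (280,287).

```bash
python3 - <<'E'
from h import *
np.set_printoptions(precision=4,suppress=True)
w=pickle.load(open("w1.pkl","rb"))
K=[[-.05,0,.157],[.05,0,.157]]
k,r=fit([(w,K,[(270,258),(279,140)])],[.47,.36,1.35]);print("key",k,r.ravel())
s,r=fit([(w,[[0,0,.153]],[(280,287)])],[.46,.28,0]);print("scr",s)
print("stand dist",np.hypot(*(k-s)[:2]))
yd=[np.sin(k[2]),-np.cos(k[2]),0]
rows([k[0],k[1],.125],tool([0,0,-1],yd))
E
```

```text
key [0.4738 0.3626 1.2976] [-0.0628  4.7193  0.0575 -1.3413]
scr [0.4637 0.2888 0.    ]
stand dist 0.07440368897078874
shift [0.0036 0.0022 0.1451] turn [-0.04  0.    4.05] rows>=2.3
```

Call:
{"fn": "carry_out", "kwargs": {"motion": [[0.0025,0.002,0.03,0,0,4],[0.0025,0.002,0.07,0,0,4],[0.0025,0.002,0.11,0,0,4],[0.0025,0.002,0.135,0,0,4],[0.0025,0.002,0.145,0,0,4],[0.0025,0.002,0.145,0,0,4]]}}

```text
time: 2.42
position: [0.4738, 0.3612, 0.1253]
eef_rot: [0.797, 0.604, -0.0, -0.0]
ft_force: [0.2, -0.1, 1.1]
grip_width: 0.0853
gripper_force: 0.0
```

Call:
{"fn": "carry_out", "kwargs": {"motion": [[0,0,0,0,0,0],[0,0,0,0,0,0],[0,0,0,0,0,0],[0,0,0,0,0,0],[0,0,0,0,0,0],[0,0,0,0,0,0]], "gripper": 0}}

```text
time: 3.18
position: [0.4744, 0.3609, 0.1258]
eef_rot: [0.797, 0.604, 0.0, -0.0]
ft_force: [-1.9, 0.3, 5.1]
grip_width: 0.0172
gripper_force: 58.9
```

```bash
cat >> h.py <<'E'
def frame(p):   # world rotation matrix of deck axes and deck origin
    a=np.radians(30); M=np.array([[np.cos(a),0,-np.sin(a)],[0,1,0],[np.sin(a),0,np.cos(a)]])
    return Ro.from_euler("z",p[2]).as_matrix()@M
def keytool(p,phi):  # tool rotation for key blade at phi deg from deck x
    F=frame(p); a=np.radians(phi); return tool(-F[:,2],F@[np.sin(a),-np.cos(a),0])
E
python3 - <<'E'
from h import *
np.set_printoptions(precision=4,suppress=True)
c,q=pickle.load(open("cams.pkl","rb"))
D=[deck(0,35,0),deck(0,-35,8)]
f=lambda x:(proj(c,place([x[0],x[1],.032],D))-[(262.5,197),(289.3,196)]).ravel()
r=least_squares(f,[.66,.04]);p=[*r.x,.032];print(p,r.fun)
n=frame(p)[:,2]; W=place(p,deck(0,35,0))[0];print("well",W)
rows(W+n*(.113+.06),keytool(p,45))
E
```

```text
[np.float64(0.6611758299685173), np.float64(0.04227491444581115), 0.032] [ 0.4682 -0.7651 -0.4652  0.7652]
well [0.6601 0.0773 0.112 ]
shift [-0.2487  0.1731 -0.1362] turn [-25.89  15.69  26.79] rows>=5.3
```

Call:
{"fn": "carry_out", "kwargs": {"motion": [[0,0,-0.01,0,0,0],[0,0,-0.04,0,0,0],[0,0,-0.08,0,0,0],[0,0,-0.12,0,0,0],[0,0,-0.12,0,0,0]]}}

```text
time: 3.8
position: [0.4758, 0.3612, 0.2488]
eef_rot: [0.797, 0.603, 0.003, -0.0]
ft_force: [0.8, -0.2, -3.6]
grip_width: 0.0171
gripper_force: 59.0
```

```bash
python3 - <<'E'
from h import *
np.set_printoptions(precision=4,suppress=True)
c,q=pickle.load(open("cams.pkl","rb"))
D=[deck(0,35,0),deck(0,-35,8)]
f=lambda x:(proj(c,place([x[0],x[1],.032],D))-[(262.5,197),(289.3,196)]).ravel()
r=least_squares(f,[.66,.04]);p=[*r.x,.032]
n=frame(p)[:,2]; W=place(p,deck(0,35,0))[0]
print(state()["position"],state()["ft_force"]);rows(W+n*(.113+.06),keytool(p,45))
E
```

```text
[0.4758 0.3612 0.2488] [ 0.7531 -0.2062 -3.582 ]
shift [-0.2493  0.1721 -0.0137] turn [-25.78  15.44  26.72] rows>=4.9
```

Call:
{"fn": "carry_out", "kwargs": {"motion": [[-0.036,0.025,-0.002,-3.7,2.2,3.8],[-0.071,0.049,-0.004,-7.4,4.4,7.6],[-0.107,0.074,-0.006,-11,6.6,11.5],[-0.142,0.098,-0.008,-14.7,8.8,15.3],[-0.178,0.123,-0.01,-18.4,11,19.1],[-0.214,0.148,-0.012,-22.1,13.2,22.9],[-0.249,0.172,-0.0137,-25.8,15.4,26.7],[-0.249,0.172,-0.0137,-25.8,15.4,26.7],[-0.249,0.172,-0.0137,-25.8,15.4,26.7]]}}

```text
time: 4.92
position: [0.5717, 0.0745, 0.2581]
eef_rot: [0.887, 0.385, 0.237, 0.096]
ft_force: [0.7, -0.3, -1.6]
grip_width: 0.0169
gripper_force: 59.3
```

```bash
python3 - <<'E'
from h import *
np.set_printoptions(precision=4,suppress=True)
s=state(); print(s["position"],s["eef_rot"],s["joints"],s["ft_force"])
C={n:read_camera(n) for n in("wrist","scene","top")}; pickle.dump((s,C),open("c2.pkl","wb"))
m=np.zeros((600,800,3),np.uint8)
m[:420,:560]=C["wrist"]["pixels"]
p=[.6612,.0423,.032]; P=place(p,[deck(0,35,0),deck(0,-35,8)])
R=Ro.from_quat(s["eef_rot"]); tip=s["position"]+R.apply([0,0,.113])
for n in C: print(n,proj(C[n],[*P,tip,s["position"]]).round(1).tolist())
q=C["scene"]["pixels"]; u,v=proj(C["scene"],tip)[0].astype(int)
c=cv2.resize(q[v-50:v+50,u-40:u+40],None,fx=3,fy=3,interpolation=cv2.INTER_CUBIC); m[:300,560:800]=c; print("scene crop origin",u-40,v-50)
q=C["top"]["pixels"]; u,v=proj(C["top"],tip)[0].astype(int)
c=cv2.resize(q[v-50:v+50,u-40:u+40],None,fx=3,fy=3,interpolation=cv2.INTER_CUBIC); m[300:600,560:800]=c; print("top crop origin",u-40,v-50)
cv2.imwrite("pics/m2.png",m)
E
```

```text
[0.5717 0.0745 0.2581] [0.8866 0.3852 0.2373 0.0962] [-0.9276 -0.2536  0.5521  2.0772  0.4071  0.8202 -1.3179] [ 0.7253 -0.28   -1.599 ]
wrist [[275.8, 189.3], [326.9, 241.6], [273.0, 208.9], [273.5, 272.6]]
scene [[324.6, 219.0], [294.6, 226.6], [317.9, 193.4], [306.5, 140.8]]
top [[263.0, 196.2], [288.8, 196.8], [262.5, 204.6], [261.0, 220.1]]
scene crop origin 277 143
top crop origin 222 154
```

View pics/m2.png

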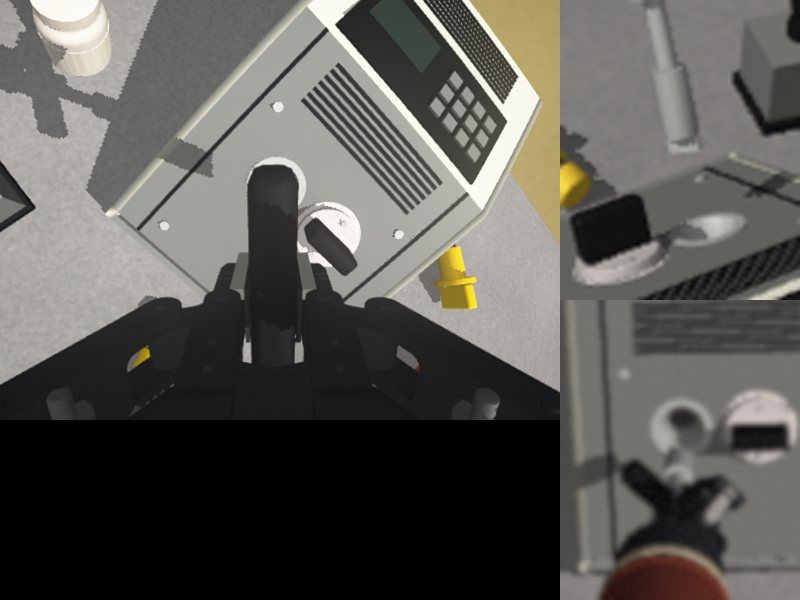

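The montage shows:
- **Wrist view:** well ring centre about (276,185), flange (329.5,235.5), deck front-left corner (110,212).
- **Scene view:** blade tip (318.7,192.3), well (327,219.3), flange (297,228).
- **Top view:** well (262.4,196.4), tip (263,204.7).

```bash
python3 - <<'E'
from h import *
np.set_printoptions(precision=4,suppress=True)
s,C=pickle.load(open("c2.pkl","rb"))
D=[deck(0,35,0),deck(0,-35,8)]
o={"wrist":[(276,185),(329.5,235.5)],"scene":[(327,219.3),(297,228)],"top":[(262.4,196.5),(289.3,196)]}
for n in o:
    f=lambda x:(proj(C[n],place([x[0],x[1],.032],D))-o[n]).ravel()
    r=least_squares(f,[.66,.04]);print(n,r.x,r.fun)
p,r=fit([(C[n],D,o[n]) for n in o],[.66,.04,.03]);print(p,r.ravel())
R=Ro.from_quat(s["eef_rot"])
t=lambda L:proj(C["scene"],s["position"]+R.apply(L))[0]
print(proj(C["wrist"],place(p,[[-.11,.135,.049]])))
print("tip scene",t([0,0,.113]),t([0.01,0,.113]),t([0,.01,.113]),t([0,0,.123]))
P=[.6625,.0435,.032];n=frame(P)[:,2];W=place(P,deck(0,35,0))[0]
rows(W+n*(.113+.06),keytool(P,45)); rows(W+n*(.113-.04),keytool(P,45))
E
```

```text
wrist [0.6659 0.0446] [ 1.2743 -0.8662 -1.3281  0.888 ]
scene [0.6656 0.0458] [-0.0107  0.5095  0.0105 -0.4871]
top [0.6619 0.0424] [ 0.5198 -0.5132 -0.5166  0.5154]
[0.6656 0.0447 0.0742] [ 0.0869  0.3972 -0.6084  0.0091 -0.8147  0.2276 -0.1841  0.1802 -0.2726
 -1.3526 -1.304  -1.3997]
[[112.2544 210.7019]]
tip scene [317.8865 193.3558] [322.3636 192.8849] [316.4607 195.0004] [318.8473 197.7953]
shift [ 0.003   0.0026 -0.0013] turn [-0.06  0.33  0.26] rows>=0.1
shift [0.0036 0.0027 0.0987] turn [-0.06  0.33  0.26] rows>=1.6
```

```bash
python3 - <<'E'
from h import *
np.set_printoptions(precision=4,suppress=True)
s,C=pickle.load(open("c2.pkl","rb"))
D=[deck(0,35,0),deck(0,-35,8)]
o={"wrist":[(276,185),(329.5,235.5)],"scene":[(327,219.3),(297,228)],"top":[(262.4,196.5),(289.3,196)]}
# seam end points in wrist view: left seam (137,230)-(330,30); top view seam (240,241)-(236,152), right (312,241)-(314,152)?
def f(v):
    p=v[:3]; e=[]
    for n in o: e+=list((proj(C[n],place(p,D))-o[n]).ravel())
    for n,a,b,y in(("wrist",(137,230),(330,30),v[3]),("top",(240,240),(236,152),v[3]),("top",(312,239),(314,150),-v[3])):
        A,B=proj(C[n],place(p,[deck(-110,y,0),deck(110,y,0)])); d=(B-A)/np.linalg.norm(B-A)
        for z in(a,b): w=np.array(z)-A; e.append(d[0]*w[1]-d[1]*w[0])
    A,B=proj(C["top"],place(p,[[-.11,.135,.049],[-.11,-.135,.049]])); e.append(((B-A)[1]+1.5))
    A,B=proj(C["top"],place(p,[[.11,.135,.176],[.11,-.135,.176]])); e.append(((B-A)[1]+1.3))
    return np.array(e)
r=least_squares(f,[.665,.044,.04,100],x_scale=[1,1,1,1000],loss="soft_l1");print(r.x,f(r.x))
E
```

```text
[  0.6656   0.044    0.0296 100.56  ] [ 1.5914 -0.2136 -1.1299  1.6401 -0.7376  0.8039 -0.7878 -0.2339 -0.0196
 -1.906  -1.0768 -0.8266 -0.1067  0.7572 -0.2942 -0.2412  0.4805  0.9788
  0.2783  0.072 ]
```

```bash
python3 - <<'E'
from h import *
P=[.665,.0442,.032];n=frame(P)[:,2];W=place(P,deck(0,35,0))[0];Rk=keytool(P,45)
for d in (.06,.01,-.02,-.036): rows(W+n*(.113+d)-Rk.apply([.001,0,0]),Rk)
E
```

```text
shift [ 0.004   0.0037 -0.0001] turn [-0.06  0.33  0.26] rows>=0.1
shift [0.0043 0.0037 0.0499] turn [-0.06  0.33  0.26] rows>=0.8
shift [0.0045 0.0038 0.0799] turn [-0.06  0.33  0.26] rows>=1.3
shift [0.0045 0.0038 0.0959] turn [-0.06  0.33  0.26] rows>=1.5
```

Call:
{"fn": "carry_out", "kwargs": {"motion": [[0.004,0.0037,0.0,0,0.33,0.26],[0.0042,0.0037,0.03,0,0.33,0.26],[0.0043,0.0037,0.05,0,0.33,0.26],[0.0044,0.0038,0.06,0,0.33,0.26],[0.0045,0.0038,0.07,0,0.33,0.26],[0.0045,0.0038,0.075,0,0.33,0.26],[0.0045,0.0038,0.08,0,0.33,0.26],[0.0045,0.0038,0.08,0,0.33,0.26]]}}

```text
time: 6.08
position: [0.6171, 0.0759, 0.1924]
eef_rot: [0.887, 0.383, 0.241, 0.095]
ft_force: [0.6, -1.2, -2.3]
grip_width: 0.017
gripper_force: 59.3
```

Call:
{"fn": "carry_out", "kwargs": {"motion": [[0,0,0.004,0,0,0],[0,0,0.008,0,0,0],[0,0,0.011,0,0,0],[0,0,0.014,0,0,0],[0,0,0.014,0,0,0]]}}

```text
time: 6.7
position: [0.6241, 0.0761, 0.1801]
eef_rot: [0.887, 0.383, 0.241, 0.095]
ft_force: [0.4, -0.1, -2.1]
grip_width: 0.0169
gripper_force: 59.3
```

```bash
cat >> h.py <<'E'
def tf():
    s=state();R=Ro.from_quat(s["eef_rot"]).inv();P=[.665,.0442,.032];F=frame(P);W=place(P,deck(0,35,0))[0]
    x=F.T@Ro.from_quat(s["eef_rot"]).apply([-1,0,0]); 
    print("t%.2f"%s["time"],"F tool",R.apply(s["ft_force"]).round(2),"M tool",R.apply(s["torque"]).round(3),"tcp in well(mm)",(F.T@(s["position"]-W)*1e3).round(1),"barang",np.degrees(np.arctan2(x[1],x[0])).round(1),"tilt",(F.T@Ro.from_quat(s["eef_rot"]).apply([0,0,1])).round(3),"j",s["joints"].round(2), "grip",s["grip_width"])
E
python3 -c "
from h import *
tf()"
```

```text
t6.70 F tool [-0.59 -0.44  2.  ] M tool [ 0.608 -0.576 -0.023] tcp in well(mm) [-0.5 -1.8 78.9] barang -135.1 tilt [-0.  0. -1.] j [-0.95 -0.03  0.7   2.09  0.23  0.57 -1.17] grip 0.01689493558477196
```

Call:
{"fn": "carry_out", "kwargs": {"motion": [[0,0,0.002,0,0,0],[0,0,0.004,0,0,0],[0,0,0.005,0,0,0],[0,0,0.006,0,0,0],[0,0,0.006,0,0,0]]}}

```text
time: 7.32
position: [0.6272, 0.0763, 0.1757]
eef_rot: [0.887, 0.383, 0.241, 0.095]
ft_force: [-6.0, -1.6, 4.7]
grip_width: 0.0173
gripper_force: 61.0
```

```bash
python3 -c "
from h import *
tf()"
```

```text
t7.33 F tool [-3.01 -1.08 -7.15] M tool [ 0.944 -1.101 -0.041] tcp in well(mm) [ 0.1 -1.7 73.5] barang -135.1 tilt [ 0.     0.001 -1.   ] j [-0.95 -0.01  0.7   2.09  0.21  0.56 -1.15] grip 0.017260577906325236
```

Call:
{"fn": "carry_out", "kwargs": {"motion": [[0,0,0,0,0,-3],[0,0,0,0,0,-6],[0,0,0,0,0,-9],[0,0,0,0,0,-12],[0,0,0,0,0,-14],[0,0,0,0,0,-16]]}}

```text
time: 8.07
position: [0.6274, 0.0762, 0.1757]
eef_rot: [0.824, 0.503, 0.226, 0.127]
ft_force: [-5.7, -1.3, 4.3]
grip_width: 0.0172
gripper_force: 60.6
```

```bash
python3 -c "
from h import *
tf()"
```

```text
t8.07 F tool [-2.36 -1.87 -6.61] M tool [ 0.79  -0.642  0.025] tcp in well(mm) [ 0.1 -1.8 73.4] barang -119.1 tilt [ 0.001  0.001 -1.   ] j [-0.95 -0.01  0.71  2.09  0.21  0.56 -0.87] grip 0.01716141572892216
```

Call:
{"fn": "carry_out", "kwargs": {"motion": [[0,0,0,0,0,-2],[0,0,0,0,0,-4],[0,0,0,0,0,-6],[0,0,0,0,0,-8],[0,0,0,0,0,-8]]}}

```text
time: 8.7
position: [0.6274, 0.0762, 0.1754]
eef_rot: [0.787, 0.559, 0.216, 0.143]
ft_force: [-2.9, -2.3, 5.0]
grip_width: 0.0172
gripper_force: 60.6
```

```bash
python3 -c "
from h import *
tf()"
```

```text
t8.70 F tool [-2.09  0.76 -5.85] M tool [ 0.388 -0.657 -0.005] tcp in well(mm) [ 0.  -1.8 73.2] barang -111.1 tilt [ 0.001  0.001 -1.   ] j [-0.96 -0.01  0.71  2.09  0.22  0.56 -0.73] grip 0.017199431451107243
```

Call:
{"fn": "carry_out", "kwargs": {"motion": [[0,0,0.0003,0,0,-2],[0,0,0.0003,0,0,-4],[0,0,0.0003,0,0,-6],[0,0,0.0003,0,0,-8],[0,0,0.0003,0,0,-8]]}}

```text
time: 9.32
position: [0.6267, 0.0764, 0.1742]
eef_rot: [0.747, 0.613, 0.205, 0.157]
ft_force: [0.3, 0.2, -3.4]
grip_width: 0.017
gripper_force: 59.4
```

```bash
python3 -c "
from h import *
tf()"
```

```text
t9.32 F tool [-0.12 -1.41  3.14] M tool [ 0.64  -0.252  0.042] tcp in well(mm) [-1.1 -1.6 72.4] barang -103.1 tilt [-0.001  0.    -1.   ] j [-0.96 -0.01  0.71  2.09  0.21  0.56 -0.59] grip 0.016955630031166333
```

Call:
{"fn": "carry_out", "kwargs": {"motion": [[0,0,0.002,0,0,0],[0,0,0.004,0,0,0],[0,0,0.006,0,0,0],[0,0,0.008,0,0,0],[0,0,0.0085,0,0,0],[0,0,0.0085,0,0,0]]}}

```text
time: 10.07
position: [0.6315, 0.0764, 0.1674]
eef_rot: [0.747, 0.613, 0.205, 0.157]
ft_force: [0.0, -0.0, -3.2]
grip_width: 0.0169
gripper_force: 59.3
```

```bash
python3 -c "
from h import *
tf()"
```

```text
t10.07 F tool [-0.4  -1.51  2.79] M tool [ 0.904 -0.225  0.034] tcp in well(mm) [-0.4 -1.8 64.3] barang -103.1 tilt [-0.  0. -1.] j [-0.95  0.01  0.72  2.09  0.18  0.54 -0.57] grip 0.016941176646036383
```

Call:
{"fn": "carry_out", "kwargs": {"motion": [[0,0,0,0,0,-5],[0,0,0,0,0,-10],[0,0,0,0,0,-15],[0,0,0,0,0,-20],[0,0,0,0,0,-25],[0,0,0,0,0,-30],[0,0,0,0,0,-35],[0,0,0,0,0,-40],[0,0,0,0,0,-45],[0,0,0,0,0,-50],[0,0,0,0,0,-50]]}}

```text
time: 11.45
position: [0.6317, 0.0766, 0.1678]
eef_rot: [0.418, 0.871, 0.12, 0.23]
ft_force: [1.4, 0.8, -3.2]
grip_width: 0.0172
gripper_force: 59.2
```

```bash
python3 -c "
from h import *
tf()"
```

```text
t11.45 F tool [0.8  0.15 3.54] M tool [0.303 0.654 0.151] tcp in well(mm) [-0.  -1.5 64.4] barang -53.1 tilt [ 0.001  0.001 -1.   ] j [-0.94  0.01  0.7   2.09  0.18  0.54  0.3 ] grip 0.017180070438497796
```

Call:
{"fn": "carry_out", "kwargs": {"motion": [[0,0,0,0,0,-2],[0,0,0,0,0,-4],[0,0,0,0,0,-6],[0,0,0,0,0,-8],[0,0,0,0,0,-8]]}}

```text
time: 12.08
position: [0.6317, 0.0766, 0.1678]
eef_rot: [0.356, 0.898, 0.103, 0.237]
ft_force: [1.1, 1.8, -2.2]
grip_width: 0.017
gripper_force: 59.3
```

```bash
python3 -c "
from h import *
tf()"
```

```text
t12.07 F tool [1.32 1.2  2.5 ] M tool [-0.324  0.833  0.125] tcp in well(mm) [-0.1 -1.5 64.4] barang -45.1 tilt [ 0.     0.001 -1.   ] j [-0.94  0.01  0.7   2.09  0.18  0.54  0.44] grip 0.016961505855189445
```

Call:
{"fn": "carry_out", "kwargs": {"motion": [[0,0,0,0,0,-2],[0,0,0,0,0,-4],[0,0,0,0,0,-5],[0,0,0,0,0,-5]]}}

```text
time: 12.58
position: [0.6317, 0.0766, 0.1677]
eef_rot: [0.316, 0.913, 0.093, 0.242]
ft_force: [1.1, 2.7, -1.5]
grip_width: 0.0171
gripper_force: 59.3
```

```bash
python3 -c "
from h import *
tf()"
```

```text
t12.57 F tool [1.49 2.17 1.83] M tool [-0.693  0.882  0.145] tcp in well(mm) [-0.1 -1.6 64.4] barang -40.1 tilt [ 0.     0.001 -1.   ] j [-0.94  0.01  0.7   2.09  0.18  0.54  0.53] grip 0.017060092768042778
```

Call:
{"fn": "carry_out", "kwargs": {"motion": [[0,0,0,0,0,-2],[0,0,0,0,0,-4],[0,0,0,0,0,-5],[0,0,0,0,0,-5]]}}

```text
time: 13.08
position: [0.6316, 0.0765, 0.1677]
eef_rot: [0.276, 0.925, 0.082, 0.245]
ft_force: [0.7, 4.9, -0.2]
grip_width: 0.0173
gripper_force: 59.8
```

```bash
python3 -c "
from h import *
tf()"
```

```text
t13.07 F tool [2.31 4.32 0.61] M tool [-1.074  0.927  0.69 ] tcp in well(mm) [-0.2 -1.6 64.4] barang -35.1 tilt [ 0.     0.001 -1.   ] j [-0.93  0.01  0.7   2.09  0.18  0.54  0.62] grip 0.017297675678376947
```

Call:
{"fn": "carry_out", "kwargs": {"motion": [[0,0,0,0,0,3],[0,0,0,0,0,6],[0,0,-0.004,0,0,6],[0,0,-0.015,0,0,6],[0,0,-0.03,0,0,6],[0,0,-0.05,0,0,6],[0,0,-0.08,0,0,6],[0,0,-0.12,0,0,6],[0,0,-0.12,0,0,6]]}}

```text
time: 14.2
position: [0.5715, 0.0734, 0.2737]
eef_rot: [0.325, 0.909, 0.096, 0.242]
ft_force: [0.7, 0.0, -2.7]
grip_width: 0.0172
gripper_force: 59.6
```

```bash
python3 - <<'E'
from h import *
tf()
rows([.4745,.361,.2458],tool([0,0,-1],[np.sin(1.297),-np.cos(1.297),0]))
print(state()["joints"])
E
```

```text
t14.20 F tool [ 0.56 -0.49  2.72] M tool [0.507 0.587 0.044] tcp in well(mm) [  0.7  -2.8 186.3] barang -41.2 tilt [ 0.002  0.001 -1.   ] j [-0.94 -0.28  0.56  2.06  0.42  0.85  0.32] grip 0.01721938585464979
shift [ 0.2589  0.1597 -0.0196] turn [30.69  8.53 64.78] rows>=6.7
[-0.94060764 -0.27753449  0.5557713   2.06165082  0.41677887  0.84795552
  0.31626835]
```

Call:
{"fn": "carry_out", "kwargs": {"motion": [[0.029,0.018,-0.015,3.4,0.9,7.2],[0.058,0.035,-0.025,6.8,1.9,14.4],[0.086,0.053,-0.035,10.2,2.8,21.6],[0.115,0.071,-0.04,13.6,3.8,28.8],[0.144,0.089,-0.04,17,4.7,36],[0.173,0.106,-0.038,20.5,5.7,43.2],[0.201,0.124,-0.035,23.9,6.6,50.4],[0.23,0.142,-0.028,27.3,7.6,57.6],[0.259,0.16,-0.02,30.7,8.5,64.8],[0.259,0.16,-0.02,30.7,8.5,64.8],[0.259,0.16,-0.02,30.7,8.5,64.8]]}}

```text
time: 15.58
position: [0.4748, 0.3607, 0.2428]
eef_rot: [0.797, 0.604, -0.002, 0.001]
ft_force: [-0.4, 0.2, -2.2]
grip_width: 0.0171
gripper_force: 59.7
```

```bash
python3 - <<'E'
from h import *
print(state()["ft_force"].round(1))
R=tool([0,0,-1],[np.sin(1.297),-np.cos(1.297),0])
rows([.4745,.361,.2458],R);rows([.4745,.361,.1265],R)
E
```

```text
[-0.4  0.2 -2.2]
shift [ 0.0002 -0.0004 -0.003 ] turn [-0.07  0.28  0.01] rows>=0.0
shift [ 0.0007 -0.0002  0.1163] turn [-0.07  0.28  0.01] rows>=1.9
```

Lower into the hole, first partway.

Call:
{"fn": "carry_out", "kwargs": {"motion": [[0.0003,0,0.03,0,0.28,0],[0.0005,0,0.05,0,0.28,0],[0.0006,0,0.065,0,0.28,0],[0.0007,0,0.078,0,0.28,0],[0.0007,0,0.085,0,0.28,0],[0.0007,0,0.085,0,0.28,0]]}}

```text
time: 16.32
position: [0.4743, 0.3627, 0.1588]
eef_rot: [0.797, 0.604, 0.0, -0.001]
ft_force: [0.8, -0.2, -2.4]
grip_width: 0.0171
gripper_force: 59.6
```

Call:
{"fn": "carry_out", "kwargs": {"motion": [[0,0,0.01,0,0,0],[0,0,0.02,0,0,0],[0,0,0.027,0,0,0],[0,0,0.031,0,0,0],[0,0,0.032,0,0,0],[0,0,0.032,0,0,0]]}}

```text
time: 17.08
position: [0.4744, 0.3629, 0.1271]
eef_rot: [0.797, 0.604, 0.001, -0.002]
ft_force: [0.1, -0.3, -2.6]
grip_width: 0.0171
gripper_force: 59.7
```

Almost seated, with no contact yet. I'll go 1.5 mm further, then open and rise.

Call:
{"fn": "carry_out", "kwargs": {"motion": [[0,0,0.001,0,0,0],[0,0,0.0015,0,0,0],[0,0,0.0015,0,0,0]]}}

```text
time: 17.45
position: [0.4744, 0.363, 0.1258]
eef_rot: [0.797, 0.604, 0.001, -0.002]
ft_force: [-0.1, -1.1, 1.1]
grip_width: 0.0173
gripper_force: 60.2
```

Call:
{"fn": "carry_out", "kwargs": {"motion": [[0,0,0,0,0,0],[0,0,0,0,0,0],[0,0,0,0,0,0],[0,0,0,0,0,0],[0,0,-0.015,0,0,0],[0,0,-0.05,0,0,0],[0,0,-0.1,0,0,0],[0,0,-0.14,0,0,0],[0,0,-0.14,0,0,0]], "gripper": 1}}

```text
time: 18.58
position: [0.4759, 0.3634, 0.2704]
eef_rot: [0.797, 0.604, 0.004, -0.002]
ft_force: [0.1, 0.1, -1.3]
grip_width: 0.0856
gripper_force: 0.0
```

```bash
python3 - <<'E'
from h import *
np.set_printoptions(precision=4,suppress=True)
s=state(); print(s["position"],s["grip_width"],s["joints"])
P=[.665,.0442,.032];F=frame(P);n=F[:,2];L=place(P,deck(0,-35,0))[0];print("lamp",L)
# grip bar along deck y -> close along deck x; grasp point 26 mm above deck
for sg in(1,-1):
    R=tool(-n,sg*F[:,0]); print(sg); rows(L+n*(.030-.0187+.10),R)
w=read_camera("wrist"); cv2.imwrite("pics/w3.png",w["pixels"])
E
```

```text
[0.4759 0.3634 0.2704] 0.08561176624354788 [-1.0101  0.2069  0.3384  1.5595 -0.0735  1.3787 -0.9391]
lamp [0.6661 0.0092 0.112 ]
1
shift [-0.3068  0.2258  0.0596] turn [-29.59   4.1  -17.27] rows>=6.2
-1
shift [-0.3068  0.2258  0.0596] turn [  5.8   41.9  157.34] rows>=15.2
```

View pics/w3.png

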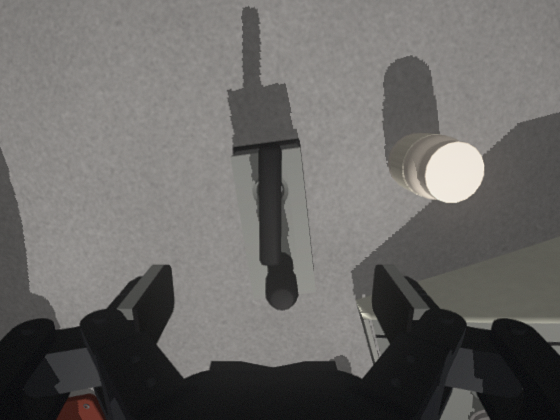

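The key stands back in its hole, handle bar from (272,143) to (270,262). Next, the lamp.

Call:
{"fn": "carry_out", "kwargs": {"motion": [[-0.038,0.028,0.007,-3.7,0.5,-2.2],[-0.077,0.056,0.014,-7.4,1,-4.3],[-0.115,0.085,0.022,-11.1,1.5,-6.5],[-0.153,0.113,0.03,-14.8,2,-8.6],[-0.192,0.141,0.037,-18.5,2.6,-10.8],[-0.23,0.169,0.045,-22.2,3.1,-13],[-0.268,0.198,0.052,-25.9,3.6,-15.1],[-0.307,0.226,0.06,-29.6,4.1,-17.3],[-0.307,0.226,0.06,-29.6,4.1,-17.3],[-0.307,0.226,0.06,-29.6,4.1,-17.3]]}}

```text
time: 19.88
position: [0.6084, 0.0065, 0.2037]
eef_rot: [0.672, 0.695, 0.182, 0.18]
ft_force: [0.7, 0.3, 0.0]
grip_width: 0.0855
gripper_force: 0.0
```

```bash
python3 - <<'E'
from h import *
np.set_printoptions(precision=4,suppress=True)
s=state(); print(s["position"],s["joints"])
w=read_camera("wrist"); pickle.dump((s,w),open("c4.pkl","wb")); cv2.imwrite("pics/w4.png",w["pixels"])
P=[.665,.0442,.032]
B=[deck(x,-35+y,44) for x in(-9,9) for y in(-26,26)]
print(proj(w,place(P,[*B,deck(0,35,0),deck(0,-35,8)])).round(1).tolist())
E
```

```text
[0.6084 0.0065 0.2037] [-0.7648 -0.114   0.6266  2.0954  0.1974  0.6307 -0.2191]
[[265.3, 263.9], [265.1, 187.1], [292.4, 264.0], [294.0, 187.2], [279.2, 114.4], [278.5, 211.6]]
```

View pics/w4.png

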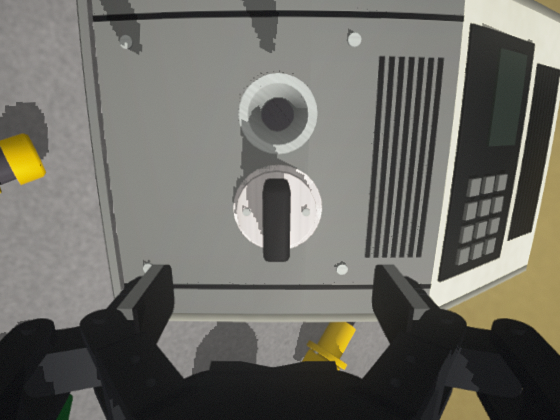

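The wrist picture shows the grip bar at u 263–290, v 180–262, the well at (278,113) and the flange at (278,207). All are within 1–3 mm of the prediction.

```bash
python3 - <<'E'
from h import *
np.set_printoptions(precision=4,suppress=True)
s,w=pickle.load(open("c4.pkl","rb"))
D=[deck(-9,-61,44),deck(9,-61,44),deck(-9,-9,44),deck(9,-9,44),deck(0,35,0),deck(0,-35,8)]
p,r=fit([(w,D,[(263.5,262),(290,262),(264,180),(290,180),(278,113),(278,207)])],[.665,.044,.03]);print(p,r.ravel())
p=[*((p[:2]+[.665,.0442])/2*1),.032]; F=frame(p);n=F[:,2];L=place(p,deck(0,-35,0))[0]
R=tool(-n,F[:,0])
for d in(.1,.015): rows(L+n*d,R)
E
```

```text
[0.6638 0.0471 0.0232] [-0.4088 -2.0245  0.3654 -1.6964 -0.6097  2.199   2.5197  2.5545  0.2368
 -2.7778 -1.0919  0.9885]
shift [0.0017 0.0033 0.0082] turn [-0.33  0.19  0.24] rows>=0.1
shift [0.0019 0.0038 0.0932] turn [-0.33  0.19  0.24] rows>=1.5
```

Call:
{"fn": "carry_out", "kwargs": {"motion": [[0.002,0.004,0.02,-0.3,0.2,0.2],[0.002,0.004,0.05,-0.3,0.2,0.2],[0.002,0.004,0.075,-0.3,0.2,0.2],[0.002,0.004,0.085,-0.3,0.2,0.2],[0.002,0.004,0.085,-0.3,0.2,0.2]]}}

```text
time: 20.55
position: [0.6541, 0.0106, 0.1313]
eef_rot: [0.672, 0.695, 0.185, 0.18]
ft_force: [-0.4, 0.1, -0.2]
grip_width: 0.0852
gripper_force: 0.0
```

```bash
python3 - <<'E'
from h import *
p=[.6644,.0457,.032]; F=frame(p);n=F[:,2];L=place(p,deck(0,-35,0))[0]
rows(L+n*.015,tool(-n,F[:,0]))
E
```

```text
shift [-0.0003  0.0002  0.0074] turn [-0.11  0.02  0.11] rows>=0.1
```

Call:
{"fn": "carry_out", "kwargs": {"motion": [[0,0,0.005,0,0,0],[0,0,0.007,0,0,0],[0,0,0.007,0,0,0]]}}

```text
time: 20.92
position: [0.6579, 0.0093, 0.1264]
eef_rot: [0.672, 0.694, 0.186, 0.18]
ft_force: [-1.1, -0.3, 0.2]
grip_width: 0.0851
gripper_force: 0.0
```

Call:
{"fn": "carry_out", "kwargs": {"motion": [[0,0,0,0,0,0],[0,0,0,0,0,0],[0,0,0,0,0,0],[0,0,0,0,0,0],[0,0,0,0,0,0],[0,0,0,0,0,0]], "gripper": 0}}

```text
time: 21.68
position: [0.6576, 0.0092, 0.1262]
eef_rot: [0.672, 0.694, 0.186, 0.18]
ft_force: [-5.6, 0.7, 4.9]
grip_width: 0.0168
gripper_force: 58.7
```

```bash
python3 -c "
from h import *
tf()"
```

```text
t21.68 F tool [ 0.9  -2.33 -7.02] M tool [ 1.    -0.007 -0.009] tcp in well(mm) [ -0.2 -69.7  16.5] barang -90.0 tilt [-0. -0. -1.] j [-0.73  0.14  0.68  2.08 -0.15  0.43  0.07] grip 0.01682332598340895
```

Call:
{"fn": "carry_out", "kwargs": {"motion": [[0,0,-0.002,0,0,0],[0,0,-0.004,0,0,0],[0,0,-0.006,0,0,0],[0,0,-0.006,0,0,0]]}}

```text
time: 22.18
position: [0.6548, 0.0091, 0.1315]
eef_rot: [0.672, 0.694, 0.186, 0.18]
ft_force: [-0.4, 0.3, -1.2]
grip_width: 0.0169
gripper_force: 58.6
```

```bash
python3 -c "
from h import *
tf()"
```

```text
t22.18 F tool [ 0.26 -0.89  0.85] M tool [ 0.862 -0.022 -0.036] tcp in well(mm) [ -0.  -69.7  22.6] barang -90.0 tilt [ 0. -0. -1.] j [-0.74  0.12  0.69  2.08 -0.13  0.44  0.05] grip 0.01687175680153671
```

Call:
{"fn": "carry_out", "kwargs": {"motion": [[0,0,-0.004,0,0,0],[0,0,-0.009,0,0,0],[0,0,-0.015,0,0,0],[0,0,-0.022,0,0,0],[0,0,-0.03,0,0,0],[0,0,-0.038,0,0,0]]}}

```text
time: 22.92
position: [0.6356, 0.0085, 0.1649]
eef_rot: [0.672, 0.694, 0.186, 0.18]
ft_force: [0.1, 0.4, -2.0]
grip_width: 0.0171
gripper_force: 58.6
```

```bash
python3 -c "
from h import *
tf()"
```

```text
t22.93 F tool [ 0.4  -0.85  1.76] M tool [0.95  0.018 0.025] tcp in well(mm) [  0.  -69.7  61.1] barang -90.0 tilt [ 0. -0. -1.] j [-0.8   0.01  0.71  2.09  0.04  0.52 -0.09] grip 0.01707202423961489
```

Call:
{"fn": "carry_out", "kwargs": {"motion": [[0,0,-0.009,0,0,0],[0,0,-0.019,0,0,0],[0,0,-0.032,0,0,0],[0,0,-0.05,0,0,0],[0,0,-0.075,0,0,0],[0,0,-0.1,0,0,0],[0,0,-0.1,0,0,0]]}}

```text
time: 23.8
position: [0.5864, 0.007, 0.2533]
eef_rot: [0.672, 0.693, 0.188, 0.181]
ft_force: [0.0, -0.5, -1.6]
grip_width: 0.0168
gripper_force: 58.7
```

```bash
python3 - <<'E'
from h import *
tf()
P=np.array([.468,-.354,.22])
for a in(-37,-15,0): a=np.radians(a); rows(P,tool([0,0,-1],[np.cos(a),np.sin(a),0]))
c=read_camera("scene"); cv2.imwrite("pics/s5.png",c["pixels"])
E
```

```text
t23.80 F tool [-0.47 -0.76  1.37] M tool [0.797 0.013 0.028] tcp in well(mm) [  1.6 -69.7 162.2] barang -90.1 tilt [ 0.004  0.001 -1.   ] j [-0.79 -0.24  0.59  2.08  0.3   0.76 -0.31] grip 0.016847922202235435
shift [-0.3571 -0.1286 -0.037 ] turn [ 29.02 -10.31  37.86] rows>=6.1
shift [-0.3571 -0.1286 -0.037 ] turn [30.   -4.52 16.39] rows>=6.1
shift [-0.3571 -0.1286 -0.037 ] turn [30.22 -0.56  1.74] rows>=6.1
```

View pics/s5.png

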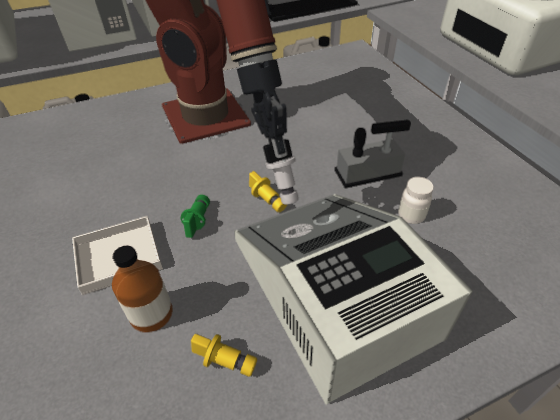

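The scene picture shows the lamp held clear of the deck at (282,180), and the key standing in the stand at (390,140). Now to the tray.

Call:
{"fn": "carry_out", "kwargs": {"motion": [[-0.045,-0.016,-0.005,3.6,-1.3,4.7],[-0.089,-0.032,-0.009,7.3,-2.6,9.5],[-0.134,-0.048,-0.014,10.9,-3.9,14.2],[-0.179,-0.064,-0.018,14.5,-5.2,18.9],[-0.223,-0.08,-0.023,18.1,-6.4,23.7],[-0.268,-0.096,-0.028,21.8,-7.7,28.4],[-0.312,-0.113,-0.032,25.4,-9,33.1],[-0.357,-0.129,-0.037,29,-10.3,37.9],[-0.357,-0.129,-0.037,29,-10.3,37.9],[-0.357,-0.129,-0.037,29,-10.3,37.9]]}}

```text
time: 25.1
position: [0.4669, -0.3542, 0.2176]
eef_rot: [0.895, 0.446, -0.003, 0.0]
ft_force: [0.1, 0.8, -1.9]
grip_width: 0.0167
gripper_force: 59.4
```

```bash
python3 - <<'E'
from h import *
np.set_printoptions(precision=4,suppress=True)
s=state();print(s["position"],s["joints"])
a=np.radians(-37);R=tool([0,0,-1],[np.cos(a),np.sin(a),0])
rows([.463,-.352,.22],R); rows([.463,-.352,.112],R)
C={n:read_camera(n) for n in("scene","wrist")}
foot=s["position"]+Ro.from_quat(s["eef_rot"]).apply([0,0,.0965])
q=C["scene"]; print("foot",foot,proj(q,[foot,[foot[0],foot[1],.004]]))
im=np.zeros((420,800,3),np.uint8)
im[:,:560]=C["wrist"]["pixels"]; im[:360,560:]=cv2.resize(q["pixels"][150:300,60:160],(240,360)); cv2.imwrite("pics/m6.png",im)
E
```

```text
[ 0.4669 -0.3542  0.2176] [-0.3256  0.3667  1.1346  1.6834 -0.3371  1.3133  0.2247]
shift [-0.0006 -0.0045 -0.0024] turn [-0.12  0.3  -0.06] rows>=0.1
shift [-0.     -0.0042  0.1056] turn [-0.12  0.3  -0.06] rows>=1.7
foot [ 0.4664 -0.3545  0.1211] [[ 99.8188 219.1191]
 [116.621  253.8594]]
```

View pics/m6.png

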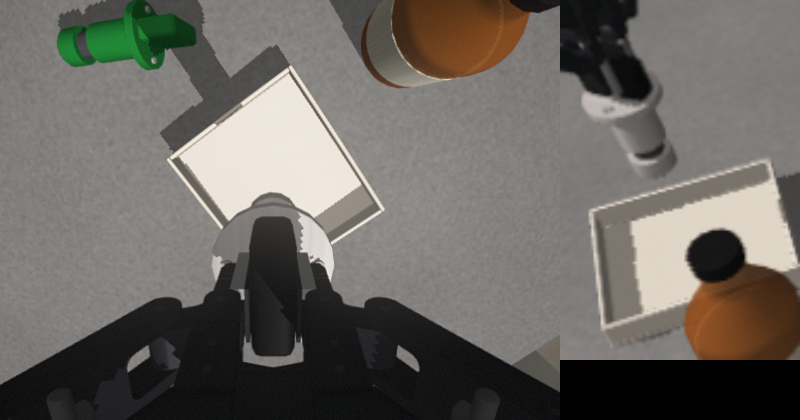

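The lamp hangs upright over the tray, its foot at scene pixel (99.6,220) as predicted. The tray rim is clear all round and the bottle stands well apart.

Call:
{"fn": "carry_out", "kwargs": {"motion": [[0,-0.004,0.02,0,0.3,0],[0,-0.004,0.045,0,0.3,0],[0,-0.004,0.07,0,0.3,0],[0,-0.004,0.088,0,0.3,0],[0,-0.004,0.1,0,0.3,0],[0,-0.004,0.106,0,0.3,0],[0,-0.004,0.106,0,0.3,0]]}}

```text
time: 26.08
position: [0.4636, -0.3518, 0.1127]
eef_rot: [0.895, 0.446, 0.001, -0.001]
ft_force: [-0.9, -1.2, -1.9]
grip_width: 0.0174
gripper_force: 59.4
```

Call:
{"fn": "carry_out", "kwargs": {"motion": [[0,0,0.002,0,0,0],[0,0,0.004,0,0,0],[0,0,0.006,0,0,0],[0,0,0.007,0,0,0],[0,0,0.008,0,0,0],[0,0,0.008,0,0,0]]}}

```text
time: 26.82
position: [0.4635, -0.3517, 0.1045]
eef_rot: [0.895, 0.446, 0.0, -0.001]
ft_force: [-0.5, 0.5, -1.7]
grip_width: 0.0173
gripper_force: 59.4
```

```bash
python3 - <<'E'
from h import *
s=state();print(s["position"],s["ft_force"],Ro.from_quat(s["eef_rot"]).as_matrix()[:,2])
E
```

```text
[ 0.46346064 -0.35169489  0.10452665] [-0.51433964  0.48480737 -1.74010176] [-2.04586772e-04  2.46300475e-03 -9.99996946e-01]
```

Call:
{"fn": "carry_out", "kwargs": {"motion": [[0,0,0.001,0,0,0],[0,0,0.0015,0,0,0],[0,0,0.002,0,0,0],[0,0,0.0025,0,0,0],[0,0,0.003,0,0,0],[0,0,0.003,0,0,0]]}}

```text
time: 27.58
position: [0.4635, -0.3517, 0.1016]
eef_rot: [0.895, 0.446, 0.0, -0.001]
ft_force: [-0.0, -0.3, -2.7]
grip_width: 0.0173
gripper_force: 59.4
```

Call:
{"fn": "carry_out", "kwargs": {"motion": [[0,0,0.0005,0,0,0],[0,0,0.001,0,0,0],[0,0,0.0015,0,0,0],[0,0,0.0015,0,0,0]]}}

```text
time: 28.08
position: [0.4635, -0.3517, 0.1001]
eef_rot: [0.895, 0.446, 0.0, -0.001]
ft_force: [0.3, 0.5, -2.4]
grip_width: 0.0169
gripper_force: 59.4
```

Call:
{"fn": "carry_out", "kwargs": {"motion": [[0,0,0.0005,0,0,0],[0,0,0.001,0,0,0],[0,0,0.0015,0,0,0],[0,0,0.0015,0,0,0]]}}

```text
time: 28.58
position: [0.4638, -0.352, 0.0998]
eef_rot: [0.895, 0.446, 0.001, -0.001]
ft_force: [-3.4, 3.1, 12.8]
grip_width: 0.0168
gripper_force: 61.6
```

Contact is felt. I'll ease off by 1 mm, release and rise.

Call:
{"fn": "carry_out", "kwargs": {"motion": [[0,0,-0.0006,0,0,0],[0,0,-0.001,0,0,0],[0,0,-0.001,0,0,0]]}}

```text
time: 28.95
position: [0.4636, -0.3518, 0.0999]
eef_rot: [0.895, 0.446, 0.001, -0.001]
ft_force: [-1.9, 0.7, 5.9]
grip_width: 0.0169
gripper_force: 60.5
```

Call:
{"fn": "carry_out", "kwargs": {"motion": [[0,0,0,0,0,0],[0,0,0,0,0,0],[0,0,0,0,0,0],[0,0,0,0,0,0],[0,0,0,0,0,0],[0,0,-0.01,0,0,0],[0,0,-0.03,0,0,0],[0,0,-0.07,0,0,0],[0,0,-0.12,0,0,0],[0,0,-0.15,0,0,0],[0,0,-0.15,0,0,0]], "gripper": 1}}

```text
time: 30.32
position: [0.4643, -0.3533, 0.2532]
eef_rot: [0.895, 0.446, 0.002, 0.001]
ft_force: [0.0, 0.1, -0.9]
grip_width: 0.0856
gripper_force: 0.0
```

```bash
python3 - <<'E'
from h import *
s=state();print(s["position"],s["ft_force"],s["grip_width"])
q=read_camera("scene"); w=read_camera("wrist")
im=np.zeros((420,800,3),np.uint8)
im[:,:560]=q["pixels"]; im[:180,560:]=cv2.resize(w["pixels"],(240,180)); im[180:,560:]=cv2.resize(q["pixels"][180:300,70:190],(240,240)); cv2.imwrite("pics/m7.png",im)
E
```

```text
[ 0.46429121 -0.35330348  0.25321352] [ 0.04177515  0.06638071 -0.91277826] 0.08556118146525503
```

View pics/m7.png

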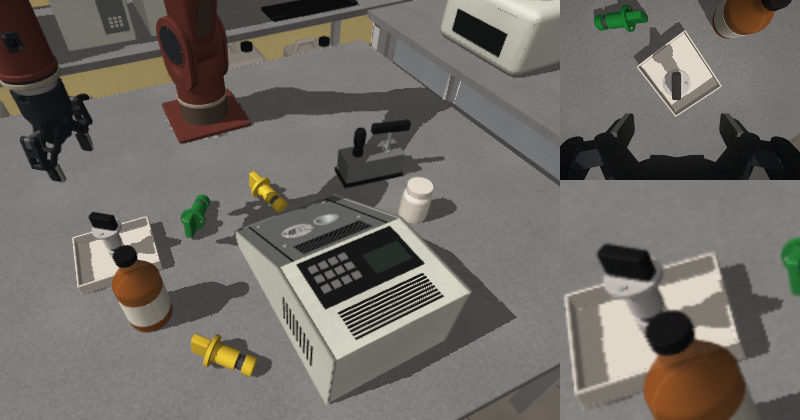

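The lamp stands upright in the tray at (107,235). The key is upright in the stand at (390,140), the arm is clear, and nothing else has moved. Handing in.

```bash
python3 -c "
from station import *
print(finish_job())"
```

```text
the job is handed in; nothing more can be done
None
```

The latch is turned to its stop, the key is back upright in the stand, the lamp stands upright in the tray, and the job was handed in at about 30 s; no verdict came back.

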